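# Roll-test soil-column tubes on the bench ramp

## Robot

A 6-joint arm with a two-finger parallel gripper is mounted at the origin on the work surface. World frame = base frame: x ahead of the robot, y to its left, z up, the work surface at z = 0. Lengths are in m, angles in rad, forces in N, time in s.
With the tool pointing down it reaches from about 0.25 to 0.725 m from the base axis. Payload 4 kg.
Tool frame: the origin (TCP) lies on the centre line of the jaws, within the pads' length; the fingertips stand 25 mm ahead of it and the grasp point (between the pads) lies 6 mm ahead of it; z points along the fingers, x is the direction in which the jaws open and shut, and the axes are right-handed (so a half turn about z gives the same grasp; the last joint's range is limited). The gripper opens to 85 mm and grips with 20 to 120 N. Pads are 22 mm wide; open, the fingers measure 114 mm over their backs; the gripper's body (76 mm by 85 mm) begins 54 mm behind the grasp point. The pads swing forward as they close: fully open they stand 13 mm farther back than shut.
Start: joints at [-1.32, 0.241, 0.005, 1.335, 0, 1.571], TCP at [0.124, -0.484, 0.256] pointing down, gripper open.
Joint ranges: [-2.72, 2.72], [-1.05, 1.87], [-1.09, 1.28], [-1.99, 2.15], [-1.42, 1.44], [-3.14, 3.14]. Speed limits (rad/s): [2.79, 2.79, 3.14, 3.14, 3.14, 3.14].

## Interface

Orientations are given as a unit quaternion [x, y, z, w].
In Python, from workcell import bot, imaging, order gives the robot as it stands.
- The arm moves only by the tool carry_out, never from a script. Its argument "moves" is a list of rows, each a list of 5 numbers: the shift along the tool's x, y, z scaled (see below), then the turn about the tool's z scaled (see below), then the opening, from -1 (shut) to 1 (fully open). In form: [[tx, ty, tz, roll, hand], ...]. A call has 1 to 20 rows; each row is the pose to reach, as a shift and turn from the pose commanded when the call began, along the tool's axes at that moment; what a row does not reach only later rows make up. The controller multiplies each number of a shift by 0.1 m and each number of a turn by 90 degrees. A row lasts 1/10 s, in which the tool goes at most 50 mm and 8.59 degrees, less where a joint would pass 70% of its speed; a pose out of reach is approached as far as the arm can. A call with a number of a shift or a turn outside -1 to 1 is refused whole. A call with a gripper value outside its range is refused whole. The fingers move at their own pace and stop on an object; the grip force is fixed at half the most. Time passes only in rows, so rows that repeat a pose let the fingers close. It gives the time, the measured TCP pose, the force and the opening at its end, in the units of the state.
- bot.get_obs(): the state, without advancing time (a new reading comes with each control period).
- imaging.camera(name): name is "scene" or "top" or "wrist"; returns the picture (480x640x3 uint8, red, green, blue); there is no depth.
- imaging.camera_model(name): a dict with "fovy" (degrees; the focal length in pixels is half the picture's height over the tangent of half this angle, whatever the lens; pixels are square), "cx", "cy" (the principal point, pixels), "dist" ([k1, k2, p1, p2, k3] as OpenCV has them; the pictures are not rectified), "eye" and "rotation" of the camera in the world. Camera axes: x right, y up, looking along -z (the intrinsics and any distortion apply to the point x, -y, -z); pixel columns grow to the right and rows downward; lengths in m; the calibration is good to about 2 mm. A picture is of the moment at which its call begins: read the wrist's pose just before it. camera_model takes no time and is no camera call; for the wrist camera it gives the pose at the moment of the call.
- order.job_done(): hands the job in, once; it reports no verdict.
The state is a dict: "clock": time; "joint_pos": joint angles; "joint_vel": joint speeds; "tau": joint torques, N m; "eef_pos": TCP position; "tool_rot": TCP orientation; "ft_force": force on the tool from outside, world axes, zero at the start; "ft_torque": the same for the moment, N m; "grip_width": finger opening in m.
Only numpy, scipy, OpenCV 4.12 (cv2) and the standard library are available. Lean on these libraries where they do the work, as an engineer would, in place of code of your own. Each camera call takes 0.05 s, during which the arm holds its last target.

## Task

A squashed column tube has stuck part-way down the roll-test ramp: first take it off and lay it in the grey reject tray. Then take the plain round tube without a cap from the blue rack, lay it crosswise on the upper half of the ramp and let go, so that it rolls by itself, without being pushed, into the trough at the ramp's foot.

Things in the scene. Friction and masses are not known exactly. Their poses are not given: they have to be found in the camera images.
- flat_tube: squashed white plastic tube, 120 mm long, oval section 36.6 mm wide, 24 mm high, about 90 g. Lies on a flat, across the ramp's slope, and neither rolls nor slides. Origin at its centre, y along its length, x across its width, z across its height.
- round_tube: plain round white tube, no cap, diameter 32, length 120 mm, about 90 g, level in one slot of the blue rack, axis 32 mm above the work surface; the other slot, 84 mm beside, holds a red-capped one. Cradle bars 80 mm apart; between them free down to 6 mm above the work surface. Rolls off the ramp by itself once let go. Origin at its centre, y along its length; x and z turn as it rolls.
- deck: grey ramp deck, 230 mm along the slope, 160 mm wide between 10 mm high rails, sloping 10 degrees. Origin: centre of its top face, 46 mm above the work surface; x downhill along the face (ends at -115, +115 mm), y across, z square to the face. Past its lower end a trough 50 mm wide, floor 22 mm below the deck edge, with a stop wall; a round tube in it has its centre near x = 140, z = -2 mm.
- tray: grey open reject tray standing on the work surface, 190 x 120 x 35 mm high, walls and floor 5 mm thick, empty. Origin at the centre of its underside, x along its 190 mm length, y along its 120 mm width, z up. Fixed.
There are look-alikes about, which are no part of the job. Leave any green or yellow look-alike of the flat_tube alone.

How it is judged:
By the outcome, as a careful person would: the job done as asked, in the order asked, and still so for the second after the job is handed in, with the robot touching nothing.
It also fails if it takes over 54 s, if anything falls off the work surface, if the arm or the gripper's body presses on something with over 40 N, if the wrist force passes 120 N, or if a joint passes its speed limit or range.

## Working session

There is one attempt and no reset: what is moved stays moved. The work goes in short steps, Python scripts to look and compute and a tool call to move; the robot and the scene stay as the last step left them, time stands still between calls to the robot, and variables do not carry over. Pictures are saved under pics/ and viewed, and the job is handed in when it is done.

Besides the shell and the picture viewer there is one more tool, called after "Emit:" as name(argument=value, ...) on one line, values as JSON. carry_out: Moves the arm, as the interface text tells. Its arguments: {"type":"object","properties":{"moves":{"type":"array","items":{"type":"array","items":{"type":"number","minimum":-1,"maximum":1}}}},"required":["moves"]}

```bash
mkdir -p pics; ls
python3 - <<'E'
from workcell import bot, imaging, order
import cv2
o=bot.get_obs(); print(o['clock'],o['eef_pos'],o['tool_rot'],o['grip_width'])
for n in ['scene','top']:
    m=imaging.camera_model(n); print(n,m)
    cv2.imwrite(f'pics/{n}0.png',imaging.camera(n)[:,:,::-1])
print(imaging.camera_model('wrist'))
E
```

```text
pics
0.0 [ 0.12393573 -0.48378103  0.25539272] [ 7.89982293e-01 -6.13128713e-01 -8.51518898e-04 -6.57801488e-04] 0.08548252647303271
scene {'fovy': 54.175253966906, 'cx': 319.16777429947405, 'cy': 241.57282044026667, 'dist': array([-0.11727975,  0.        ,  0.        ,  0.        ,  0.        ]), 'eye': array([ 1.33551483, -0.07543487,  0.85872977]), 'rotation': array([0.2821883 , 0.23935596, 0.61929213, 0.69249964])}
top {'fovy': 47.416309385682865, 'cx': 311.7010424710141, 'cy': 234.30849529827427, 'dist': array([-0.06194062,  0.        ,  0.        ,  0.        ,  0.        ]), 'eye': array([0.41793156, 0.03376582, 1.31520137]), 'rotation': array([ 0.04488643, -0.05251557, -0.69495294,  0.71572881])}
{'fovy': 71.7492665389865, 'cx': 320.0513559313681, 'cy': 242.3600779753968, 'dist': array([-0.04374075,  0.        ,  0.        ,  0.        ,  0.        ]), 'eye': array([ 0.19497486, -0.46588855,  0.37356622]), 'rotation': array([-0.11362107,  0.08977974, -0.60691253,  0.78146467])}
```

View pics/scene0.png

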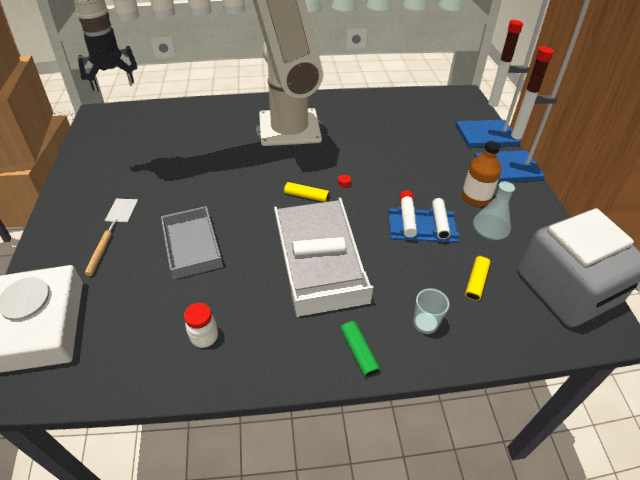

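View pics/top0.png

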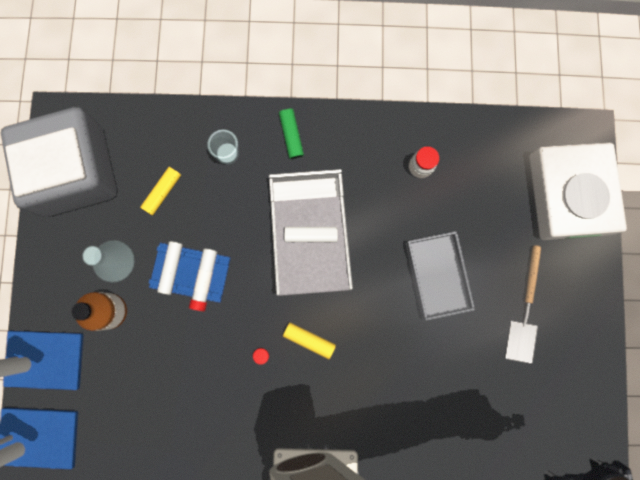

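The scene view shows the ramp centre-left, its trough on the side away from the robot, with the flat tube on it. In the top view the flat tube is near (310,235). The uncapped tube is in the rack near (171,267), the capped one near (205,275), and the tray near (440,275). Next I'll measure these.

```bash
cat > h.py <<'E'
import numpy as np, cv2
from scipy.spatial.transform import Rotation as R
def K(m):
    f=240/np.tan(np.radians(m['fovy'])/2); return np.array([[f,0,m['cx']],[0,f,m['cy']],[0,0,1.]])
def ray(m,px):
    u=cv2.undistortPoints(np.array(px,float).reshape(-1,1,2),K(m),np.array(m['dist'])).reshape(-1,2)
    d=np.c_[u[:,0],-u[:,1],-np.ones(len(u))]
    return np.array(m['eye']),R.from_quat(m['rotation']).apply(d)
def onz(m,px,z):
    e,d=ray(m,px); return e+d*((z-e[2])/d[:,2])[:,None]
def onplane(m,px,p0,n):
    e,d=ray(m,px); return e+d*(((p0-e)@n)/(d@n))[:,None]
def proj(m,P):
    P=np.atleast_2d(P); c=R.from_quat(m['rotation']).inv().apply(P-m['eye'])*[1,-1,-1]
    return cv2.projectPoints(c.reshape(-1,1,3),np.zeros(3),np.zeros(3),K(m),np.array(m['dist']))[0].reshape(-1,2)
def two(m1,p1,m2,p2):
    e1,d1=ray(m1,[p1]);e2,d2=ray(m2,[p2]);d1=d1[0];d2=d2[0]
    s=np.linalg.lstsq(np.c_[d1,-d2],e2-e1,rcond=None)[0]
    a=e1+d1*s[0];b=e2+d2*s[1];return (a+b)/2,np.linalg.norm(a-b)
E
python3 - <<'E'
from h import *
from workcell import imaging
for n,bx in [('top',(140,160,490,330)),('scene',(150,170,480,320))]:
    im=cv2.imread(f'pics/{n}0.png'); x0,y0,x1,y1=bx
    m=imaging.camera_model(n)
    hsv=cv2.cvtColor(im,cv2.COLOR_BGR2HSV)
    w=((hsv[...,2]>190)&(hsv[...,1]<40)).astype(np.uint8)
    k=np.zeros_like(w);k[y0:y1,x0:x1]=w[y0:y1,x0:x1]
    for c in cv2.findContours(k,cv2.RETR_EXTERNAL,cv2.CHAIN_APPROX_NONE)[0]:
        if cv2.contourArea(c)>150: print(n,cv2.contourArea(c),cv2.boxPoints(cv2.minAreaRect(c)).round(1).tolist())
    c=im[y0:y1,x0:x1]; c=cv2.resize(c,None,fx=2.25,fy=2.25,interpolation=cv2.INTER_CUBIC);cv2.imwrite(f'pics/{n}c.png',c)
E
```

```text
top 578.0 [[192.10000610351562, 298.6000061035156], [203.8000030517578, 247.8000030517578], [216.1999969482422, 250.6999969482422], [204.5, 301.5]]
top 566.5 [[157.1999969482422, 291.3999938964844], [169.1999969482422, 240.60000610351562], [181.10000610351562, 243.5], [169.10000610351562, 294.20001220703125]]
top 794.0 [[285.0, 223.0], [338.0, 223.0], [338.0, 241.0], [285.0, 241.0]]
top 1452.0 [[269.3999938964844, 179.0], [334.8999938964844, 174.8000030517578], [342.3999938964844, 289.79998779296875], [276.8999938964844, 294.1000061035156]]
scene 320.5 [[431.70001220703125, 199.0], [442.70001220703125, 197.0], [448.70001220703125, 229.89999389648438], [437.70001220703125, 231.89999389648438]]
scene 6478.0 [[274.1000061035156, 207.1999969482422], [352.29998779296875, 191.0], [372.20001220703125, 287.0], [294.0, 303.1000061035156]]
scene 321.5 [[400.29998779296875, 197.5], [411.6000061035156, 196.0], [415.70001220703125, 228.89999389648438], [404.3999938964844, 230.3000030517578]]
```

View pics/topc.png

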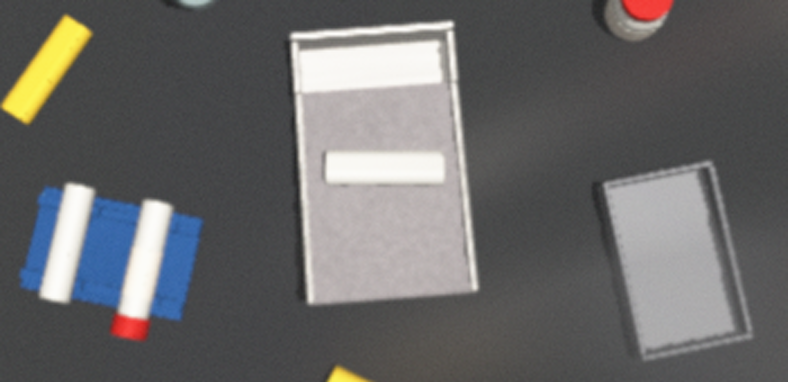

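View pics/scenec.png

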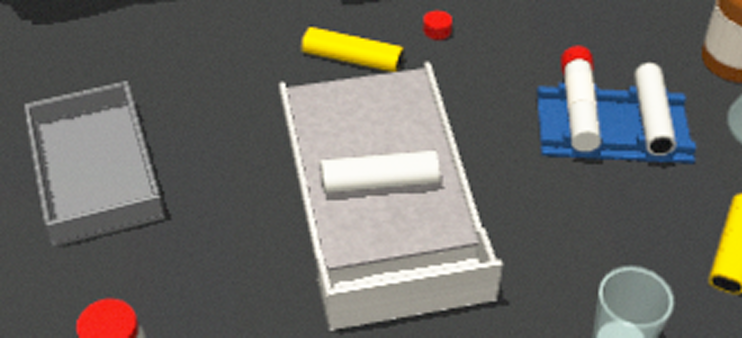

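Run:
```python
from h import *
from workcell import imaging
mt=imaging.camera_model('top');ms=imaging.camera_model('scene')
T=lambda a:np.array(a)/2.25+[140,160]-0.28
S=lambda a:np.array(a)/2.25+[150,170]-0.28
np.set_printoptions(precision=4,suppress=True)
hi=.046+.115*np.sin(np.radians(10));lo=.046-.115*np.sin(np.radians(10))
for nm,m,C,u,l in [('top',mt,T,[(314,301),(470,290)],[(303,92),(443,82)]),('scene',ms,S,[(290,86),(428,68)],[(330,266),(477,243)])]:
    U=onz(m,C(u),hi);L=onz(m,C(l),lo)
    print(nm,'upper',U.tolist(),np.linalg.norm(U[1]-U[0]),'lower',L.tolist(),np.linalg.norm(L[1]-L[0]),'ctr',(U.mean(0)+L.mean(0))/2,'len',np.linalg.norm(U.mean(0)-L.mean(0)))
    d=(L-U).mean(0) if nm=='top' else L.mean(0)-U.mean(0); print('yaw',np.degrees(np.arctan2(d[1],d[0])), np.degrees(np.arctan2(*( (U[0]-U[1])[[1,0]]*np.sign((U[0]-U[1])[1]))))-90)
# tubes
for nm,z,box in [('round',.032,[[157.2,291.4],[169.2,240.6],[181.1,243.5],[169.1,294.2]]),('cap',.032,[[192.1,298.6],[203.8,247.8],[216.2,250.7],[204.5,301.5]])]:
    P=onz(mt,box,z);a=P[[0,3]].mean(0);b=P[[1,2]].mean(0);d=b-a
    print(nm,P.mean(0),np.linalg.norm(d),np.degrees(np.arctan2(d[1],d[0])),'w',np.linalg.norm(P[3]-P[0]))
for nm,c in [('flat',[(326,152),(443,152),(443,184),(326,184)])]:
    P=onz(mt,T(c),.062);a=P[[0,3]].mean(0);b=P[[1,2]].mean(0);d=b-a
    print(nm,P.mean(0),np.linalg.norm(d),np.degrees(np.arctan2(d[1],d[0])),'w',np.linalg.norm(P[3]-P[0]))
print('flat tri',two(mt,T((384.5,168)),ms,S((381,173))))
print('round tri',two(mt,np.array((169.1,267.4)),ms,S((655,109))))
P=onz(mt,T([(603,184),(711,163),(751,337),(643,357)]),.035);print('tray',P.tolist(),P.mean(0),np.linalg.norm(P-np.roll(P,1,0),axis=1))
P=onz(ms,S([(26,104),(128,83),(163,199),(51,222)]),.035);print('tray s',P.tolist(),P.mean(0),np.linalg.norm(P-np.roll(P,1,0),axis=1))
```

```text
top upper [[0.45336457597081414, 0.09257264746855243, 0.0659695404316969], [0.46902691777025785, -0.06496170298908813, 0.0659695404316969]] 0.1583110246469061 lower [[0.6759236547445278, 0.11429272060659101, 0.026030459568302966], [0.6914651073605582, -0.034898781612917776, 0.026030459568302966]] 0.14999880360832887 ctr [0.5724 0.0268 0.046 ] len 0.2275327273674843
yaw 6.637485054596004 5.677788368127651
scene upper [[0.46708753901381606, -0.05940336409028221, 0.0659695404316969], [0.45248276023311096, 0.09750266154481486, 0.065969540431697]] 0.15758426458195335 lower [[0.6911075102763551, -0.03478869973625674, 0.026030459568302966], [0.6774206424304462, 0.11611128410675996, 0.026030459568302966]] 0.1515194227657104 ctr [0.572  0.0299 0.046 ] len 0.22902615976999727
yaw 5.4991859986406055 5.317756623379438
round [0.5077 0.3556 0.032 ] 0.12217730780145136 -9.856157737263183 w 0.028950154856177465
cap [0.4933 0.272  0.032 ] 0.12181530622320627 -9.97779952208083 w 0.02993479728138174
flat [0.5918 0.0252 0.062 ] 0.12040734107920939 -88.2615457006535 w 0.03322433501695208
flat tri (array([0.5935, 0.0263, 0.0504]), np.float64(0.002275973040675156))
round tri (array([0.5075, 0.3561, 0.0302]), np.float64(0.00015050735472142834))
tray [[0.5854427838568399, -0.20556227472350447, 0.03499999999999992], [0.6113159588483642, -0.32070538929631714, 0.03499999999999992], [0.4293187650740782, -0.36187892634598834, 0.03499999999999992], [0.40597740818017225, -0.2483820196177971, 0.03499999999999992]] [ 0.508  -0.2841  0.035 ] [0.1845 0.118  0.1866 0.1159]
tray s [[0.4320244484672766, -0.36062647489738886, 0.03500000000000003], [0.4086895043882458, -0.24535346838245675, 0.03500000000000003], [0.5930213248708532, -0.20053399314927706, 0.03500000000000003], [0.6131067743580632, -0.31484489088400164, 0.03500000000000003]] [ 0.5117 -0.2803  0.035 ] [0.1868 0.1176 0.1897 0.1161]
```

Checks on the measurements:
- **Ramp:** the deck centre from the two views agrees to about 3 mm, with yaw about 5.5°. Its length comes out at 228–229 mm (230 mm given).
- **Tubes:** the tubes measure 120–122 mm (120 mm given). The triangulated heights are about 50 mm for the flat tube (expected 54) and 30 mm for the round tube (expected 32).
- **Tray:** it comes out at about (0.510, −0.282).

Now I'll move.

```bash
cat >> h.py <<'E'
def go(x,y,z,yaw):
    from workcell import bot
    o=bot.get_obs(); r=R.from_quat(o['tool_rot']); p=np.array(o['eef_pos'])
    d=r.inv().apply(np.array([x,y,z])-p)/0.1
    xa=r.apply([1,0,0]); cur=np.degrees(np.arctan2(xa[1],xa[0]))
    dy=(yaw-cur+90)%180-90
    print('t',round(o['clock'],2),'pos',p.round(4),'yaw',round(cur,2),'j6',round(o['joint_pos'][5],2),'tool z',r.apply([0,0,1]).round(3),'F',np.round(o['ft_force'],1),'w',round(o['grip_width'],4))
    print('need shift units',d.round(3),'roll units',round(-dy/90,4))
E
python3 -c "
from h import *
go(.592,.026,.2,1.7)"
```

```text
t 0.1 pos [ 0.124  -0.4839  0.2555] yaw -75.63 j6 1.57 tool z [-0.     0.002 -1.   ] F [-0.1 -0.3  0.3] w 0.0852
need shift units [-3.776 -5.799  0.562] roll units -0.8592
```

Emit:
carry_out(moves=[[-0.65,-1,0,-0.86,1],[-0.65,-1,0,-0.86,1],[-0.65,-1,0,-0.86,1],[-0.65,-1,0,-0.86,1],[-0.65,-1,0,-0.86,1],[-0.65,-1,0,-0.86,1],[-0.65,-1,0,-0.86,1],[-0.65,-1,0,-0.86,1],[-0.65,-1,0,-0.86,1],[-0.65,-1,0,-0.86,1],[-0.65,-1,0,-0.86,1]])

```text
clock: 1.2
eef_pos: [0.2047, -0.3964, 0.256]
tool_rot: [1.0, 0.014, -0.0, -0.0]
ft_force: [-0.5, 0.6, 0.0]
grip_width: 0.0857
```

```bash
python3 -c "
from h import *
go(.592,.026,.2,1.7)"
```

```text
t 1.2 pos [ 0.2047 -0.3964  0.256 ] yaw 1.6 j6 0.45 tool z [-0.     0.001 -1.   ] F [-0.5  0.6  0. ] w 0.0857
need shift units [ 3.989 -4.114  0.562] roll units -0.0011
```

Emit:
carry_out(moves=[[0.5,-0.5,0,0,1],[1,-1,0,0,1],[1,-1,0,0,1],[1,-1,0,0,1],[1,-1,0,0,1]])

```text
clock: 1.7
eef_pos: [0.3021, -0.293, 0.2563]
tool_rot: [1.0, 0.016, -0.0, 0.0]
ft_force: [-1.0, -0.2, -0.2]
grip_width: 0.0856
```

Emit:
carry_out(moves=[[1,-1,0,0,1],[1,-1,0,0,1],[1,-1,0,0,1],[1,-1,0,0,1]])

```text
clock: 2.1
eef_pos: [0.4007, -0.1891, 0.2562]
tool_rot: [1.0, 0.017, 0.001, -0.0]
ft_force: [-1.0, -0.7, -0.0]
grip_width: 0.0853
```

Emit:
carry_out(moves=[[1,-1,0,0,1],[1,-1,0,0,1],[1,-1,0,0,1],[1,-1,0,0,1]])

```text
clock: 2.5
eef_pos: [0.4978, -0.0864, 0.2557]
tool_rot: [1.0, 0.016, 0.0, -0.0]
ft_force: [-1.0, -0.2, 0.7]
grip_width: 0.0855
```

Emit:
carry_out(moves=[[0.98,-1,0.4,0,0.4],[0.98,-1,0.4,0,0.4],[0.98,-1,0.4,0,0.4],[0.98,-1,0.4,0,0.4],[0.98,-1,0.4,0,0.4],[0.98,-1,0.4,0,0.4]])

```text
clock: 3.1
eef_pos: [0.5896, 0.0132, 0.2166]
tool_rot: [1.0, 0.014, -0.0, 0.0]
ft_force: [0.2, 0.3, 0.3]
grip_width: 0.0597
```

```bash
python3 -c "
from h import *
from workcell import imaging
go(.592,.026,.1,1.7)
cv2.imwrite('pics/w1.png',imaging.camera('wrist')[:,:,::-1])
m=imaging.camera_model('wrist');print(m['eye'])
print(proj(m,[[.592,.026,.066],[.59,.086,.066],[.594,-.034,.066]]))"
```

```text
t 3.1 pos [0.5896 0.0132 0.2166] yaw 1.6 j6 1.57 tool z [-0.001 -0.001 -1.   ] F [0.2 0.3 0.3] w 0.0597
need shift units [ 0.028 -0.128  1.166] roll units -0.0012
[0.5879766  0.08629349 0.33507579]
[[322.93505957 219.1884752 ]
 [322.61045048 144.01090061]
 [323.21148602 285.81708201]]
```

View pics/w1.png

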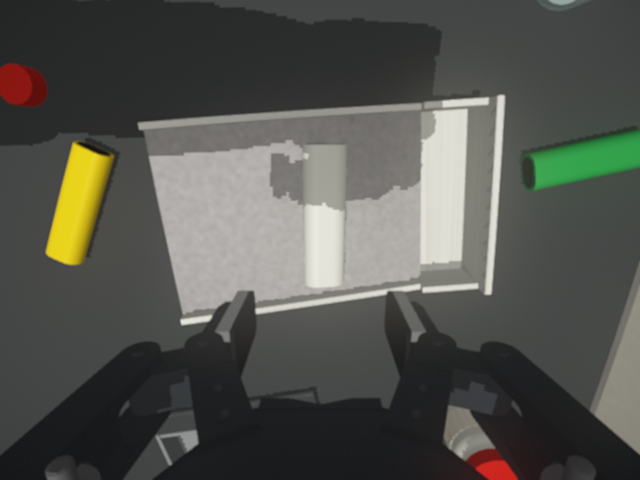

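The wrist view shows the flat tube running from (325,145) to (325,287), within 3 px of where I predicted it. I'll descend.

Emit:
carry_out(moves=[[0.035,-0.13,0.3,0,0.4],[0.035,-0.13,0.6,0,0.4],[0.035,-0.13,0.9,0,0.4],[0.035,-0.13,1,0,0.4],[0.035,-0.13,1,0,0.4]])

```text
clock: 3.65
eef_pos: [0.592, 0.0274, 0.1156]
tool_rot: [1.0, 0.015, -0.001, 0.0]
ft_force: [-0.3, 0.1, 0.4]
grip_width: 0.0597
```

Emit:
carry_out(moves=[[0,0,0.1,0,0.4],[0,0,0.2,0,0.4],[0,0,0.28,0,0.4],[0,0,0.33,0,0.4],[0,0,0.36,0,0.4],[0,0,0.36,0,0.4]])

```text
clock: 4.25
eef_pos: [0.5931, 0.0287, 0.0798]
tool_rot: [1.0, 0.016, -0.001, 0.0]
ft_force: [-0.5, 0.8, 0.4]
grip_width: 0.0594
```

```bash
python3 -c "
from h import *
from workcell import imaging
go(.593,.026,.075,1.7)
cv2.imwrite('pics/w2.png',imaging.camera('wrist')[:,:,::-1])
cv2.imwrite('pics/s2.png',cv2.resize(imaging.camera('scene')[160:320,220:420,::-1],None,fx=3,fy=3))"
```

```text
t 4.25 pos [0.5931 0.0287 0.0798] yaw 1.78 j6 1.59 tool z [-0.001 -0.    -1.   ] F [-0.5  0.8  0.4] w 0.0594
need shift units [-0.001  0.027  0.048] roll units 0.0009
```

View pics/w2.png

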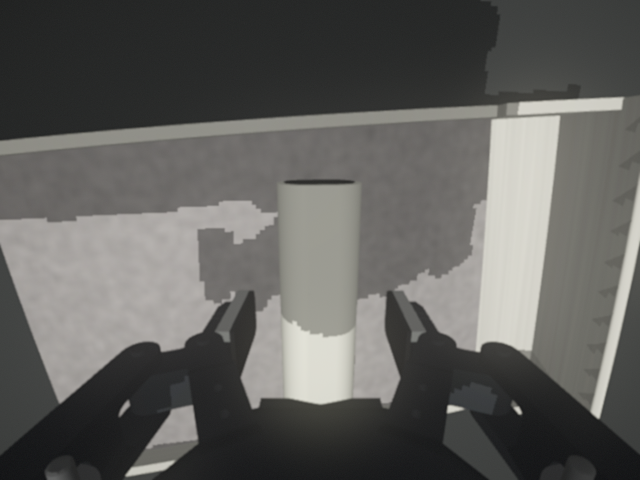

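View pics/s2.png

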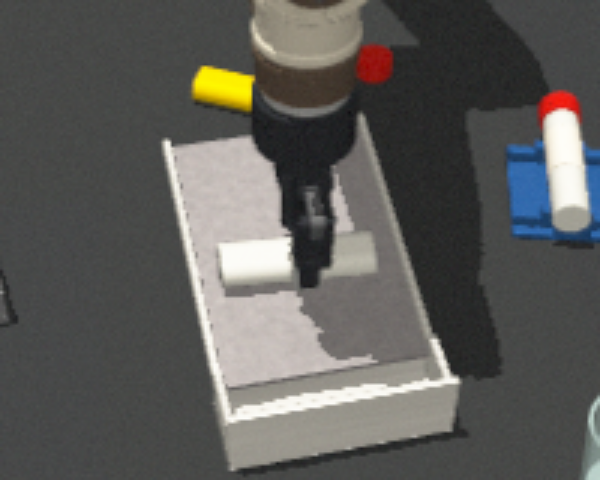

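The tube sits between the jaws at columns 280–360, with the fingers at 250 and 388. I'll go down the last few millimetres.

Emit:
carry_out(moves=[[0,0.02,0.02,0,0.4],[0,0.02,0.04,0,0.4],[0,0.02,0.045,0,0.4]])

```text
clock: 4.65
eef_pos: [0.5933, 0.0265, 0.0756]
tool_rot: [1.0, 0.015, -0.0, -0.0]
ft_force: [0.6, 0.2, -0.8]
grip_width: 0.0597
```

Emit:
carry_out(moves=[[0,0,0,0,0],[0,0,0,0,-0.2],[0,0,0,0,-0.6],[0,0,0,0,-1],[0,0,0,0,-1],[0,0,0,0,-1]])

```text
clock: 5.25
eef_pos: [0.5937, 0.0267, 0.0762]
tool_rot: [1.0, 0.015, 0.0, -0.0]
ft_force: [-0.0, 0.1, 4.0]
grip_width: 0.0336
```

Emit:
carry_out(moves=[[0,0,-0.05,0,-1],[0,0,-0.12,0,-1],[0,0,-0.2,0,-1],[0,0,-0.2,0,-1]])

```text
clock: 5.65
eef_pos: [0.5945, 0.0267, 0.0974]
tool_rot: [1.0, 0.015, 0.001, -0.0]
ft_force: [0.2, -0.2, -0.4]
grip_width: 0.0338
```

```bash
python3 -c "
from h import *
from workcell import imaging
go(.51,-.282,.2,-77)
cv2.imwrite('pics/w3.png',imaging.camera('wrist')[:,:,::-1])"
```

```text
t 5.65 pos [0.5945 0.0267 0.0974] yaw 1.77 j6 1.58 tool z [ 0.003  0.    -1.   ] F [ 0.2 -0.2 -0.4] w 0.0338
need shift units [-0.937  3.059 -1.028] roll units 0.8752
```

View pics/w3.png

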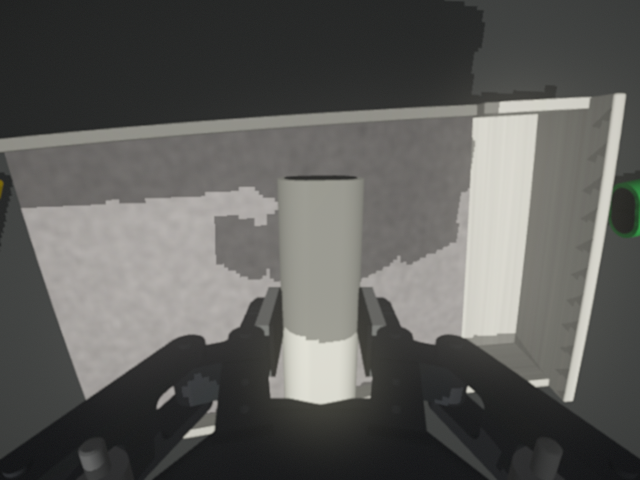

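It's held at 33.6 mm. I'll carry it to the tray.

Emit:
carry_out(moves=[[0,0,-0.2,0,-1],[0,0,-0.45,0,-1],[-0.1,0.15,-0.7,0.05,-1],[-0.3,0.45,-0.85,0.13,-1],[-0.5,0.8,-0.85,0.22,-1],[-0.7,1,-0.85,0.3,-1],[-0.9,1,-0.85,0.3,-1],[-0.93,1,-0.85,0.3,-1]])

```text
clock: 6.5
eef_pos: [0.5012, -0.0769, 0.1806]
tool_rot: [0.976, -0.219, -0.001, 0.0]
ft_force: [0.3, 0.9, -0.6]
grip_width: 0.0336
```

```bash
python3 -c "
from h import *
from workcell import imaging
go(.51,-.282,.15,-77)
cv2.imwrite('pics/w4.png',imaging.camera('wrist')[:,:,::-1])"
```

```text
t 6.5 pos [ 0.5012 -0.0769  0.1806] yaw -25.35 j6 1.86 tool z [-0.002  0.    -1.   ] F [ 0.3  0.9 -0.6] w 0.0336
need shift units [0.958 1.815 0.305] roll units 0.5739
```

View pics/w4.png

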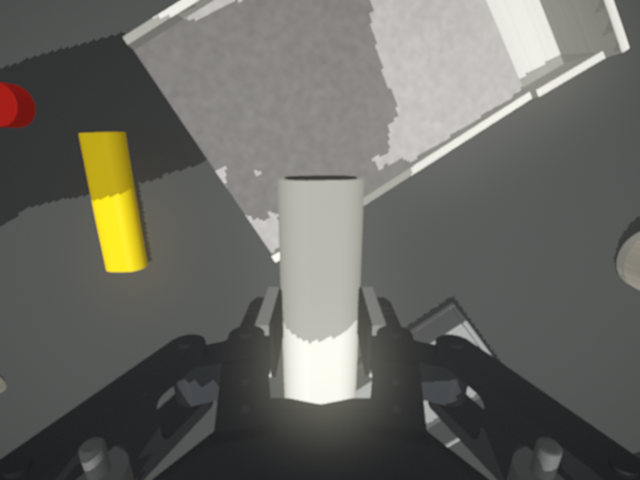

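Emit:
carry_out(moves=[[0.15,0.3,0,0.08,-1],[0.3,0.6,0,0.17,-1],[0.45,0.9,0,0.26,-1],[0.5,1,0,0.35,-1],[0.5,1,0,0.44,-1],[0.5,1,0,0.53,-1],[0.5,1,0,0.57,-1],[0.5,1,0,0.57,-1],[0.5,1,0,0.57,-1]])

```text
clock: 7.45
eef_pos: [0.5069, -0.1877, 0.1806]
tool_rot: [0.786, -0.618, 0.0, -0.0]
ft_force: [0.2, -0.0, -0.5]
grip_width: 0.0336
```

```bash
python3 -c "
from h import *
go(.51,-.282,.15,-76.5)"
```

```text
t 7.45 pos [ 0.5069 -0.1877  0.1806] yaw -76.4 j6 2.55 tool z [ 0. -0. -1.] F [ 0.2 -0.  -0.5] w 0.0336
need shift units [0.924 0.192 0.306] roll units 0.0012
```

Emit:
carry_out(moves=[[0.3,0.06,0,0,-1],[0.6,0.13,0,0,-1],[0.92,0.19,0.1,0,-1],[0.92,0.19,0.3,0,-1],[0.92,0.19,0.3,0,-1],[0.92,0.19,0.3,0,-1]])

```text
clock: 8.05
eef_pos: [0.5089, -0.2813, 0.1504]
tool_rot: [0.785, -0.619, -0.001, 0.0]
ft_force: [0.5, -0.2, 0.2]
grip_width: 0.0336
```

```bash
python3 -c "
from h import *
from workcell import imaging
go(.51,-.282,.05,-76.5)
cv2.imwrite('pics/w5.png',imaging.camera('wrist')[:,:,::-1])
t=imaging.camera('top')
cv2.imwrite('pics/t5.png',cv2.resize(t[170:370,340:540,::-1],None,fx=3,fy=3))"
```

```text
t 8.05 pos [ 0.5089 -0.2813  0.1504] yaw -76.47 j6 2.4 tool z [-0.001  0.001 -1.   ] F [ 0.5 -0.2  0.2] w 0.0336
need shift units [ 0.011 -0.01   1.004] roll units 0.0004
```

View pics/w5.png

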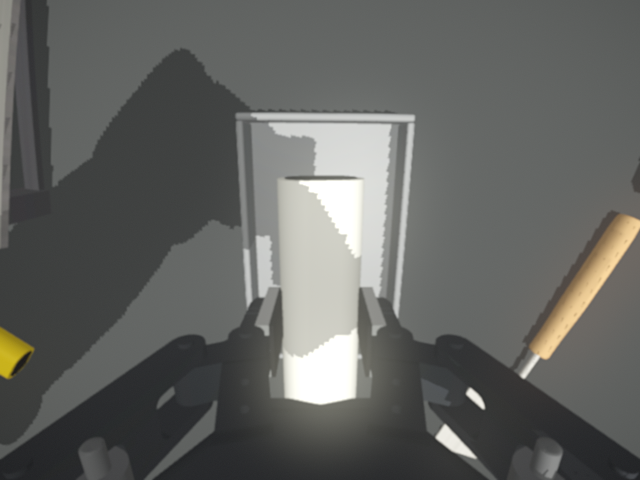

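View pics/t5.png

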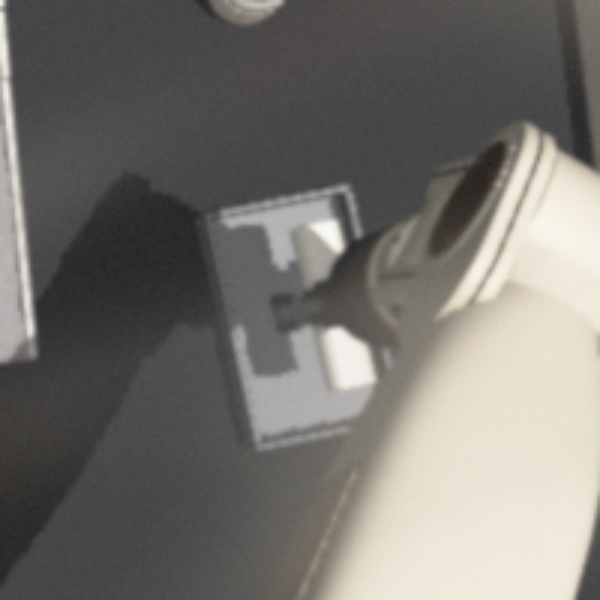

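The wrist view shows the tube (column 320) over the middle of the tray (far corners at columns 238 and 414). I'll lower it.

Emit:
carry_out(moves=[[0,0,0.3,0,-1],[0,0,0.6,0,-1],[0,0,0.85,0,-1],[0,0,1,0,-1],[0,0,1,0,-1],[0,0,1,0,-1]])

```text
clock: 8.75
eef_pos: [0.51, -0.2817, 0.0519]
tool_rot: [0.785, -0.619, 0.001, -0.0]
ft_force: [-0.5, -0.5, -1.1]
grip_width: 0.0337
```

Emit:
carry_out(moves=[[0,0,0.03,0,-1],[0,0,0.06,0,-1],[0,0,0.09,0,-1],[0,0,0.09,0,-1]])

```text
clock: 9.15
eef_pos: [0.509, -0.2818, 0.0417]
tool_rot: [0.785, -0.619, -0.0, 0.0]
ft_force: [0.4, 0.7, -0.5]
grip_width: 0.0339
```

Emit:
carry_out(moves=[[0,0,0.015,0,-1],[0,0,0.03,0,-1],[0,0,0.03,0,-1]])

```text
clock: 9.45
eef_pos: [0.5091, -0.282, 0.0401]
tool_rot: [0.785, -0.619, 0.0, 0.0]
ft_force: [-2.3, 0.7, 8.0]
grip_width: 0.0336
```

Contact at 8 N. I'll open to about 52 mm and lift.

Emit:
carry_out(moves=[[0,0,0,0,-0.1],[0,0,-0.01,0,0.1],[0,0,-0.01,0,0.22],[0,0,-0.01,0,0.22],[0,0,-0.2,0,0.22],[0,0,-0.5,0,0.22],[0,0,-0.9,0,0.22],[0,0,-1,0,0.22],[0,0,-1,0,0.4]])

```text
clock: 10.35
eef_pos: [0.5106, -0.2827, 0.1411]
tool_rot: [0.785, -0.619, 0.003, -0.0]
ft_force: [-0.1, -0.1, -0.4]
grip_width: 0.0596
```

```bash
python3 -c "
from h import *
from workcell import imaging
go(.5076,.3558,.2,80.1)
cv2.imwrite('pics/w6.png',imaging.camera('wrist')[:,:,::-1])"
```

```text
t 10.35 pos [ 0.5106 -0.2827  0.1411] yaw -76.53 j6 2.4 tool z [ 0.004 -0.003 -1.   ] F [-0.1 -0.1 -0.4] w 0.0596
need shift units [-6.214 -1.46  -0.605] roll units 0.2597
```

View pics/w6.png

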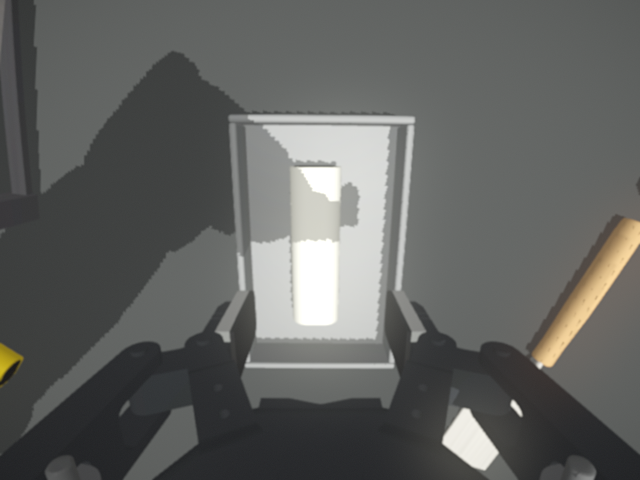

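The flat tube lies in the tray, at (290–340, 165–325) in the wrist view. Next I'll travel to the rack.

Emit:
carry_out(moves=[[-0.2,0,-0.4,-0.09,0.4],[-0.5,-0.1,-0.6,-0.18,0.4],[-1,-0.25,-0.6,-0.27,0.4],[-1,-0.25,-0.6,-0.36,0.4],[-1,-0.25,-0.6,-0.45,0.4],[-1,-0.25,-0.6,-0.54,0.4],[-1,-0.25,-0.6,-0.63,0.4],[-1,-0.25,-0.6,-0.72,0.4],[-1,-0.25,-0.6,-0.81,0.4],[-1,-0.25,-0.6,-0.87,0.4],[-1,-0.25,-0.6,-0.87,0.4]])

```text
clock: 11.5
eef_pos: [0.509, -0.1784, 0.1964]
tool_rot: [1.0, 0.015, -0.002, -0.001]
ft_force: [-1.1, 0.3, -0.9]
grip_width: 0.0594
```

Emit:
carry_out(moves=[[0,-0.5,0,0,0.4],[0,-1,0,0,0.4],[0,-1,0,0,0.4],[0,-1,0,0,0.4]])

```text
clock: 11.9
eef_pos: [0.5065, -0.0777, 0.1977]
tool_rot: [1.0, 0.016, -0.001, 0.0]
ft_force: [-0.3, -0.2, 0.1]
grip_width: 0.06
```

Emit:
carry_out(moves=[[0,-0.5,0,0,0.4],[0,-1,0,0,0.4],[0,-1,0,0,0.4],[0,-1,0,0,0.4]])

```text
clock: 12.3
eef_pos: [0.5039, 0.021, 0.1982]
tool_rot: [1.0, 0.016, -0.0, 0.0]
ft_force: [0.3, -0.4, 0.4]
grip_width: 0.0595
```

Emit:
carry_out(moves=[[0,-0.5,0,0,0.4],[0,-1,0,0,0.4],[0,-1,0,0,0.4],[0,-1,0,0,0.4]])

```text
clock: 12.7
eef_pos: [0.5011, 0.1202, 0.1984]
tool_rot: [1.0, 0.015, -0.0, 0.001]
ft_force: [-0.0, -0.0, -0.4]
grip_width: 0.0601
```

Emit:
carry_out(moves=[[0,-0.5,0,-0.09,0.4],[0,-1,0,-0.18,0.4],[0,-1,0,-0.27,0.4],[0,-1,0,-0.36,0.4],[0,-1,0,-0.45,0.4],[0,-1,0,-0.54,0.4],[0,-1,0,-0.63,0.4],[0,-1,0,-0.72,0.4],[0,-1,0,-0.81,0.4],[0,-1,0,-0.87,0.4],[0,-1,0,-0.87,0.4]])

```text
clock: 13.8
eef_pos: [0.4987, 0.2183, 0.1985]
tool_rot: [0.767, 0.641, -0.0, 0.0]
ft_force: [-0.4, 0.0, -0.2]
grip_width: 0.0591
```

```bash
python3 -c "
from h import *
from workcell import imaging
go(.5076,.3558,.2,80.1)
cv2.imwrite('pics/w7.png',imaging.camera('wrist')[:,:,::-1])"
```

```text
t 13.8 pos [0.4987 0.2183 0.1985] yaw 79.8 j6 0.59 tool z [-0.    -0.001 -1.   ] F [-0.4  0.  -0.2] w 0.0591
need shift units [ 1.369 -0.156 -0.016] roll units -0.0033
```

Emit:
carry_out(moves=[[0.5,-0.15,0,0,0.3],[1,-0.15,0,0,0.3],[1,-0.15,0,0,0.3],[1,-0.15,0,0,0.3]])

```text
clock: 14.25
eef_pos: [0.5006, 0.3221, 0.198]
tool_rot: [0.766, 0.643, -0.001, 0.0]
ft_force: [-0.0, -0.1, 0.7]
grip_width: 0.0553
```

Emit:
carry_out(moves=[[0.36,0,0,0,0.3],[0.36,0,0,0,0.3],[0.36,0,0,0,0.3]])

```text
clock: 14.55
eef_pos: [0.5067, 0.3561, 0.1985]
tool_rot: [0.766, 0.643, -0.001, 0.0]
ft_force: [-0.4, -1.5, -0.5]
grip_width: 0.0555
```

```bash
python3 -c "
from h import *
from workcell import imaging
go(.5076,.3558,.1,80.1)
cv2.imwrite('pics/w8.png',imaging.camera('wrist')[:,:,::-1])
m=imaging.camera_model('wrist')
a=np.radians(-9.9);d=np.array([np.cos(a),np.sin(a),0])*.06
c=np.array([.5076,.3558,.048])
print(proj(m,[c-d,c,c+d]))"
```

```text
t 14.55 pos [0.5067 0.3561 0.1985] yaw 79.97 j6 0.79 tool z [-0.001 -0.001 -1.   ] F [-0.4 -1.5 -0.5] w 0.0555
need shift units [-0.     0.01   0.985] roll units -0.0015
[[319.9718544  161.55510902]
 [320.24009823 234.82129546]
 [320.47688674 299.70725395]]
```

View pics/w8.png

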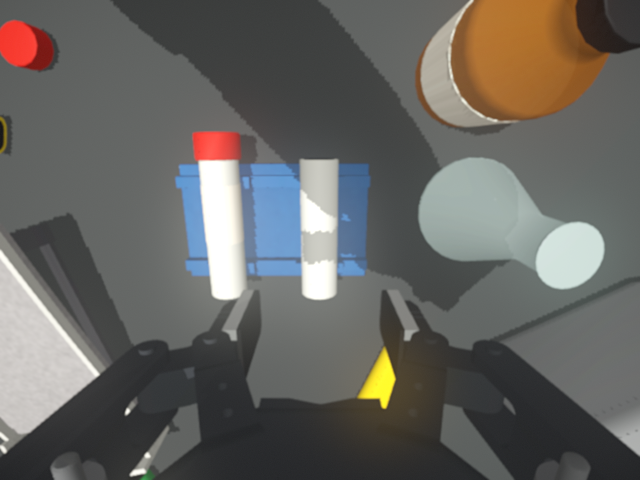

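The wrist view shows the uncapped tube at column 320, rows 158–298, within 3 px of the prediction. The capped tube is at column 222, clear of the fingers. I'll descend to TCP z of about 0.050.

Emit:
carry_out(moves=[[0,0,0.4,0,0.3],[0,0,0.8,0,0.3],[0,0,1,0,0.3],[0,0,1,0,0.3],[0,0,1,0,0.3]])

```text
clock: 15.1
eef_pos: [0.5068, 0.3565, 0.0995]
tool_rot: [0.766, 0.643, -0.0, 0.0]
ft_force: [0.4, 0.3, 0.5]
grip_width: 0.0552
```

Emit:
carry_out(moves=[[0,0,0.2,0,0.3],[0,0,0.35,0,0.3],[0,0,0.45,0,0.3],[0,0,0.49,0,0.3],[0,0,0.49,0,0.3],[0,0,0.49,0,0.3]])

```text
clock: 15.7
eef_pos: [0.5072, 0.358, 0.051]
tool_rot: [0.766, 0.643, 0.001, 0.0]
ft_force: [-0.6, 0.0, -0.6]
grip_width: 0.0558
```

```bash
python3 -c "
from h import *
from workcell import imaging
go(.5076,.3558,.05,80.1)
cv2.imwrite('pics/w9.png',imaging.camera('wrist')[:,:,::-1])"
```

```text
t 15.7 pos [0.5072 0.358  0.051 ] yaw 80.06 j6 0.79 tool z [ 0.002  0.001 -1.   ] F [-0.6  0.  -0.6] w 0.0558
need shift units [-0.021  0.008  0.01 ] roll units -0.0004
```

View pics/w9.png

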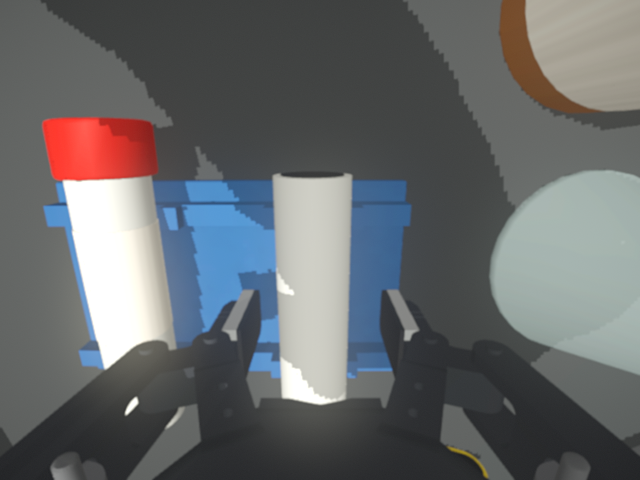

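Emit:
carry_out(moves=[[-0.025,0,0.015,0,0.3],[-0.025,0,0.015,0,0.3],[-0.025,0,0.015,0,0],[-0.025,0,0.015,0,-0.25],[-0.025,0,0.015,0,-1],[-0.025,0,0.015,0,-1],[-0.025,0,0.015,0,-1]])

```text
clock: 16.45
eef_pos: [0.5062, 0.3553, 0.0487]
tool_rot: [0.766, 0.643, 0.0, 0.0]
ft_force: [0.3, -1.0, 4.4]
grip_width: 0.0294
```

Emit:
carry_out(moves=[[0,0,-0.1,0,-1],[0,0,-0.3,0,-1],[0,0,-0.6,0,-1],[0,0,-1,0,-1],[0,0,-1,0,-1],[0,0,-1,0,-1]])

```text
clock: 17.05
eef_pos: [0.5067, 0.3556, 0.1499]
tool_rot: [0.766, 0.643, 0.002, 0.0]
ft_force: [0.4, -0.3, -1.3]
grip_width: 0.0298
```

```bash
python3 -c "
from h import *
from workcell import imaging
go(.525,.0235,.15,5.6)
cv2.imwrite('pics/w10.png',imaging.camera('wrist')[:,:,::-1])"
```

```text
t 17.05 pos [0.5067 0.3556 0.1499] yaw 80.07 j6 0.79 tool z [ 0.003  0.002 -1.   ] F [ 0.4 -0.3 -1.3] w 0.0298
need shift units [-3.239  0.753 -0.006] roll units 0.8274
```

View pics/w10.png

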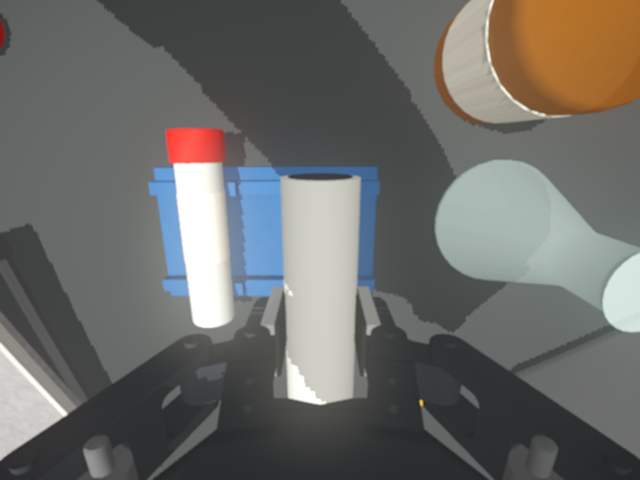

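The round tube is held and lifted, and the capped tube hasn't moved. I'll carry it to the ramp.

Emit:
carry_out(moves=[[-0.2,0.05,-0.2,0,-1],[-0.6,0.15,-0.2,0,-1],[-1,0.25,-0.2,0,-1],[-1,0.25,-0.2,0,-1],[-1,0.25,-0.2,0,-1]])

```text
clock: 17.6
eef_pos: [0.5127, 0.251, 0.1668]
tool_rot: [0.766, 0.642, -0.001, -0.001]
ft_force: [0.1, 0.5, -0.7]
grip_width: 0.0298
```

Emit:
carry_out(moves=[[-0.4,0.1,0,0,-1],[-0.8,0.2,0,0,-1],[-1,0.25,0,0,-1],[-1,0.25,0,0,-1]])

```text
clock: 18.0
eef_pos: [0.5205, 0.148, 0.1673]
tool_rot: [0.766, 0.642, -0.001, -0.0]
ft_force: [0.3, 0.5, -0.5]
grip_width: 0.0301
```

Emit:
carry_out(moves=[[-0.4,0.1,0,0.09,-1],[-0.8,0.2,0,0.18,-1],[-1,0.25,0,0.27,-1],[-1,0.25,0,0.36,-1],[-1,0.25,0,0.45,-1],[-1,0.25,0,0.54,-1],[-1,0.25,0,0.63,-1],[-1,0.25,0,0.72,-1],[-1,0.25,0,0.8,-1],[-1,0.25,0,0.827,-1],[-1,0.25,0,0.827,-1],[-1,0.25,0,0.827,-1]])

```text
clock: 19.2
eef_pos: [0.5282, 0.0479, 0.1678]
tool_rot: [0.999, 0.051, -0.0, -0.0]
ft_force: [0.0, 0.5, -1.5]
grip_width: 0.0296
```

```bash
python3 -c "
from h import *
from workcell import imaging
go(.52,.0235,.12,5.6)
cv2.imwrite('pics/w11.png',imaging.camera('wrist')[:,:,::-1])"
```

```text
t 19.2 pos [0.5282 0.0479 0.1678] yaw 5.8 j6 1.56 tool z [-0.001  0.    -1.   ] F [ 0.   0.5 -1.5] w 0.0296
need shift units [-0.106  0.235  0.478] roll units 0.0022
```

View pics/w11.png

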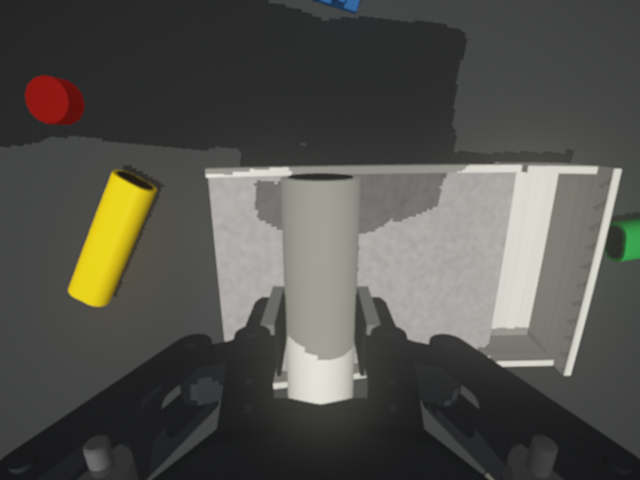

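```bash
python3 -c "
from h import *
from workcell import imaging
m=imaging.camera_model('wrist')
im=cv2.imread('pics/w11.png')
cv2.imwrite('pics/w11c.png',cv2.resize(im[140:390,190:630],None,fx=1.8,fy=1.8,interpolation=cv2.INTER_CUBIC))
a=onz(m,[(207,172)],.0758)[0];b=onz(m,[(522,167)],.0358)[0];print(a,b,np.degrees(np.arctan2(*(b-a)[[1,0]])),np.linalg.norm(b-a))
mt=imaging.camera_model('top')
im=cv2.imread('pics/top0.png')
cv2.imwrite('pics/t0r.png',cv2.resize(im[160:305,255:365],None,fx=4,fy=4,interpolation=cv2.INTER_CUBIC))
"
```

```text
[0.45236315 0.09659205 0.0758    ] [0.67331085 0.11984543 0.0358    ] 6.007909509681736 0.22574012304830487
```

View pics/w11c.png

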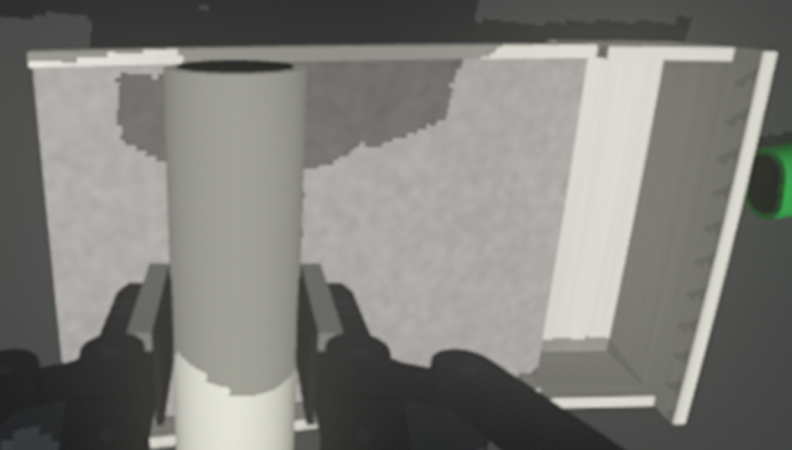

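View pics/t0r.png

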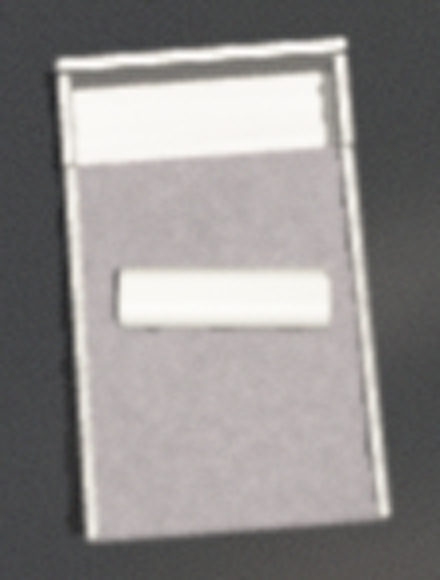

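The rail in the wrist view gives a ramp yaw of 6.0°, and the tool is at 5.8°, so the tube is square across the slope. I'll lower it towards TCP z of about 0.0875.

Emit:
carry_out(moves=[[-0.06,0.24,0.1,0,-1],[-0.06,0.24,0.35,0,-1],[-0.06,0.24,0.6,0,-1],[-0.06,0.24,0.73,0,-1],[-0.06,0.24,0.73,0,-1],[-0.06,0.24,0.73,0,-1],[-0.06,0.24,0.73,0,-1]])

```text
clock: 19.95
eef_pos: [0.5256, 0.0224, 0.0964]
tool_rot: [0.999, 0.049, 0.001, -0.0]
ft_force: [0.3, -0.0, -1.2]
grip_width: 0.0302
```

Emit:
carry_out(moves=[[0,0,0.03,0,-1],[0,0,0.06,0,-1],[0,0,0.06,0,-1]])

```text
clock: 20.25
eef_pos: [0.5244, 0.0222, 0.0892]
tool_rot: [0.999, 0.049, -0.0, -0.0]
ft_force: [0.2, 0.1, -0.2]
grip_width: 0.03
```

```bash
python3 -c "
from h import *
from workcell import imaging
go(.524,.0235,.0875,5.8)
cv2.imwrite('pics/w12.png',imaging.camera('wrist')[:,:,::-1])
cv2.imwrite('pics/s12.png',cv2.resize(imaging.camera('scene')[160:320,220:420,::-1],None,fx=3,fy=3))"
```

```text
t 20.25 pos [0.5244 0.0222 0.0892] yaw 5.64 j6 1.51 tool z [-0.  0. -1.] F [ 0.2  0.1 -0.2] w 0.03
need shift units [-0.003 -0.013  0.017] roll units -0.0017
```

View pics/w12.png

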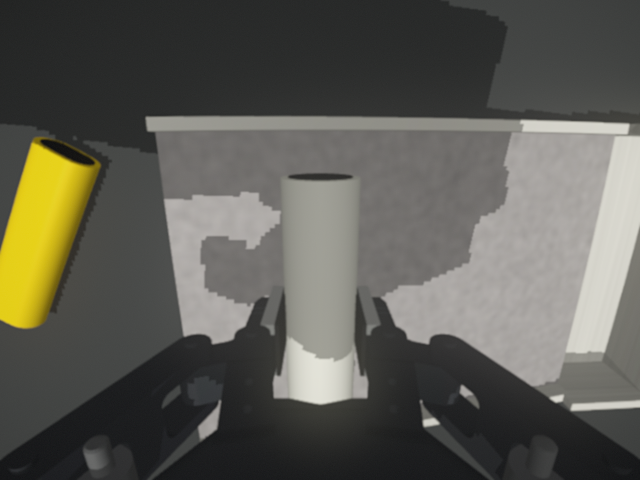

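View pics/s12.png

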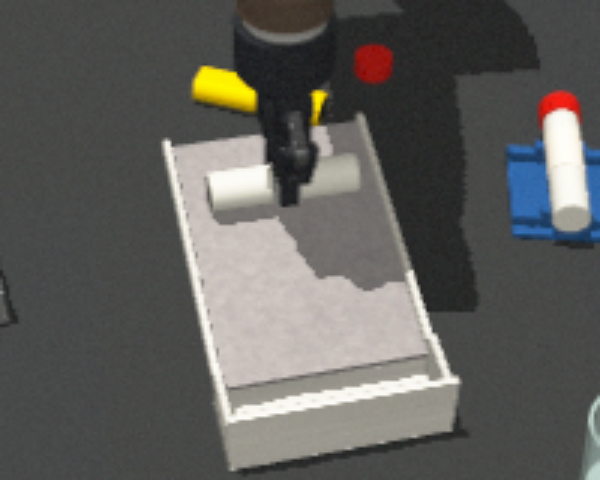

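Emit:
carry_out(moves=[[0,-0.01,0.01,0,-1],[0,-0.01,0.018,0,-1],[0,-0.01,0.018,0,-1]])

```text
clock: 20.65
eef_pos: [0.5244, 0.0232, 0.0874]
tool_rot: [0.999, 0.049, -0.0, -0.0]
ft_force: [0.3, -0.0, -0.8]
grip_width: 0.0298
```

Emit:
carry_out(moves=[[0,0,0.01,0,-1],[0,0,0.015,0,-1],[0,0,0.015,0,-1]])

```text
clock: 20.95
eef_pos: [0.5245, 0.0232, 0.0871]
tool_rot: [0.999, 0.049, 0.0, -0.0]
ft_force: [-2.8, 0.8, 7.0]
grip_width: 0.0299
```

Contact at 7 N on the deck. I'll release and rise quickly.

Emit:
carry_out(moves=[[0,0,-0.005,0,1],[0,0,-0.02,0,1],[0,0,-0.5,0,1],[0,0,-1,0,1],[0,0,-1,0,1],[0,0,-1,0,1],[0,0,-1,0,1],[0,0,-1,0,1],[0,0,-1,0,1],[0,0,-1,0,1],[0,0,-1,0,1],[0,0,-1,0,1]])

```text
clock: 22.15
eef_pos: [0.5244, 0.0232, 0.1857]
tool_rot: [0.999, 0.049, -0.0, 0.0]
ft_force: [-0.1, -0.4, 0.4]
grip_width: 0.0854
```

```bash
python3 -c "
from h import *
from workcell import imaging
go(.524,.0235,.2,5.8)
cv2.imwrite('pics/w13.png',imaging.camera('wrist')[:,:,::-1])
cv2.imwrite('pics/s13.png',imaging.camera('scene')[:,:,::-1])"
```

```text
t 22.15 pos [0.5244 0.0232 0.1857] yaw 5.64 j6 1.52 tool z [-0.001 -0.    -1.   ] F [-0.1 -0.4  0.4] w 0.0854
need shift units [-0.003 -0.004 -0.143] roll units -0.0018
```

View pics/w13.png

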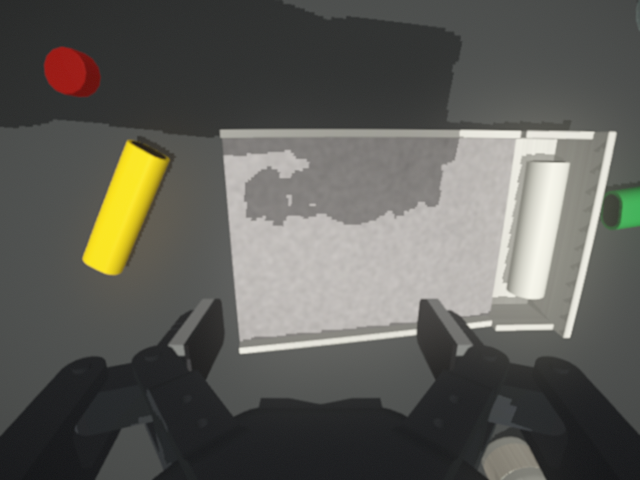

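View pics/s13.png

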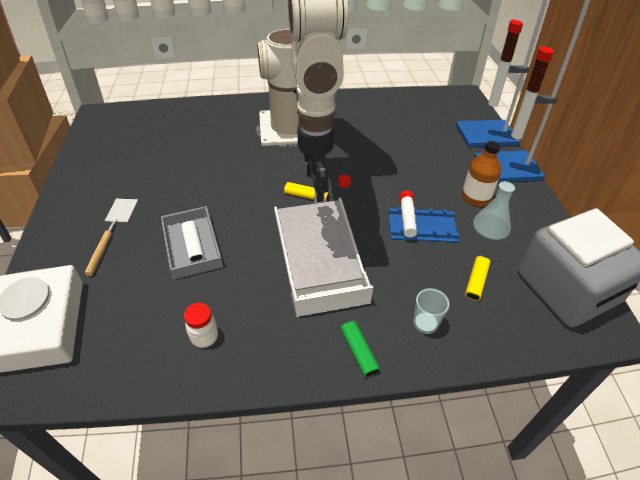

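The round tube is in the trough, at (545,230) in the wrist view, and the flat tube is in the tray, at (192,240) in the scene view. I'll wait a moment, then check they're at rest.

Emit:
carry_out(moves=[[0,0,-0.1,0,1],[0,0,-0.1,0,1],[0,0,-0.1,0,1],[0,0,-0.1,0,1],[0,0,-0.1,0,1],[0,0,-0.1,0,1]])

```text
clock: 22.85
eef_pos: [0.5244, 0.0232, 0.1958]
tool_rot: [0.999, 0.049, -0.0, 0.0]
ft_force: [-0.0, 0.1, -0.6]
grip_width: 0.0854
```

Run:
```python
from h import *
from workcell import imaging
import time
def wht(n,bx):
    im=imaging.camera(n)[:,:,::-1].copy()
    cv2.imwrite(f'pics/{n}_{time.time():.2f}.png',im)
    return im
a=wht('wrist',0);b=wht('wrist',0)
m=imaging.camera_model('wrist')
cv2.imwrite('pics/w14.png',b)
print('diff',np.abs(a.astype(int)-b)[140:330,490:620].mean())
# expected tube centre in deck coordinates (140,0,-2)
y=np.radians(6);t=np.radians(10)
xd=np.array([np.cos(t)*np.cos(y),np.cos(t)*np.sin(y),-np.sin(t)]);yd=np.array([-np.sin(y),np.cos(y),0]);zd=np.cross(xd,yd)
c=np.array([.572,.0285,.046])+.140*xd-.002*zd
print(c,proj(m,[c-.06*yd,c,c+.06*yd]))
```

```text
diff 0.4436302294197031
[0.70877241 0.04287536 0.01971964] [[510.05347676 285.04867897]
 [520.15622355 225.33400319]
 [530.67959655 158.88508702]]
```

View pics/w14.png

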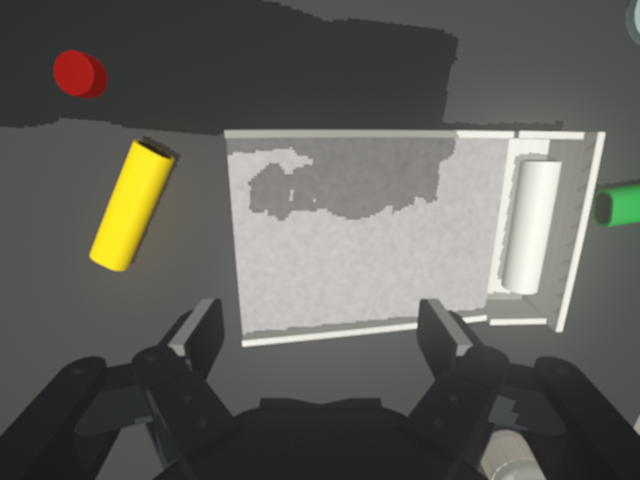

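```bash
python3 -c "
from workcell import order
print(order.job_done())"
```

```text
the job is handed in; nothing more can be done
None
```

The job is done in the order asked and was handed in at about 23 s of the 54 s allowed.

- **Flat tube:** I took it off the ramp and laid it lengthwise in the grey reject tray. A scene picture after the tube was released on the ramp shows it lying there.
- **Round tube:** I took the uncapped tube from the blue rack and set it crosswise on the upper half of the ramp, about 50 mm uphill of the centre. I opened the gripper and lifted away, and the tube rolled down into the trough without being pushed.

**Last checks:** Two wrist pictures in a row show no change around the trough, so the tube appears at rest. The gripper was open at about 0.2 m height, with no contact force. The red-capped tube and the green and yellow look-alikes were not touched. The largest force I read was about 8 N.

**What disagreed:**
- The tube rests about 12 px from the centre position I computed for it, on the side of the stop wall. That is roughly 8 mm, within the 9 mm of play the trough leaves, so it seems to be lying against the wall.
- The gripper opening read 2–3 mm less than the width of both tubes while holding them, but neither slipped.

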